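# Pin the rover axle block and hold it against the sprung fence

### The job

Take the two steel pivot pins from the wooden rack and drop them one by one into the two bores of the white axle block, so that their collars sit on the block; then slide the block flat and square against the steel face of the sprung fence and push it with a steady 10 newtons or so, which is when the fence's steel face has been pushed back level with the front ends of the two side cheeks. Go gently and never ram the fence; in the end only the block touches the fence plate, flat on the table, with the pins still home, and leave the parts tray, the loose wheel and the motor where they are. You are the third hand for a helper who will put the screws in: finish while still pushing and keep holding, do not back off.

Things in the scene. Friction and masses are not known exactly. Their poses are not given: they have to be found in the camera images.
- jig: Fixed aluminium frame of the sprung fence: back block 186 mm long, 50 high, its front at x = 61 mm; at each end a side cheek 10 mm thick, 40 high, inner face 83 mm from the middle (y), front end at x = 12.5 mm. Origin on the table under the middle of the steel fence face in its free position; x points into the fence (the direction to push), z up.
- fence: Steel fence plate, 160 mm long (y), 14 thick, 4 to 40 mm above the table; slides only along the jig's x, on springs. Origin on the table under the middle of its front (-x) face, axes as the jig's; free (as at the start) it coincides with the jig's origin. Spring 800 N/m, no preload: pushed back 7.5 mm at 6 N, 12.5 mm at 10 N (level with cheek ends), 17.5 mm at 14 N; end stop at 25 mm.
- block: White plastic axle block, 44 (x) by 110 (y) by 30 mm high, 0.15 to 0.31 kg, loose on the table, 45 to 75 mm in front of the free fence face and within 0.12 rad of square to it. Origin at the centre of its underside, z up; its +x face goes against the fence, its -x face is the one to push. Sliding it on the table takes 1 to 5 N, which does not reach the fence.
- bore_left (a point): Centre of the mouth, in the top of the block, of the bore at +y (36 mm from the block's middle): 19 mm wide, 24 mm deep, blind, with a 2 mm chamfer.
- bore_right (a point): The same for the bore at -y, 36 mm from the block's middle.
- rack: Light wooden rack fixed to the table, 110 (x) by 46 (y) by 20 mm high, left or right of the block, with two holes 30 mm either side of its middle along x, 20 mm wide, 14 mm deep, a pin standing in each. Origin at the centre of its underside.
- pin_a: Steel pivot pin, 60 g, upright in the rack, 54 mm high: shank 16 mm thick, 22 long, chamfered foot; collar 26 mm across from 22 to 26 mm above the foot; round grip 14 mm thick from 26 to 54 mm. Origin at the centre of the foot, z up the pin. The foot is 6 mm above the table in the rack, 8 mm above the block's underside when home in a bore. Either pin fits either bore.
- pin_b: The second pivot pin, the same as pin_a.
- tray: Bystander: grey plastic parts tray, 100 by 80 by 30 mm high, on the side of the block away from the rack. Origin at the centre of its underside.
- wheel: Bystander: black rubber wheel lying flat, 60 mm across, 24 mm high. Origin at the centre of its underside.
- motor: Bystander: grey geared motor, a box 50 by 30 by 28 mm with a 24 mm steel can 26 mm long at its +x end. Origin at the centre of the box's underside.
Mind the look-alikes: they are no part of the job. What is shaped like the block but red or turquoise is not meant.

How it is judged (in metres and radians):
On the way, in this order (a step that is already met when the one before it is completed fails the run):
1. both pins are home in the two bores of the block, one in each, and let go ((((horizontal distance between pin_a and bore_left below 0.004 m and z of pin_a in the frame of block between 0.005 and 0.0105 m and angle between the z axis of pin_a and the z axis of block, either way round below 0.12 rad) and (horizontal distance between pin_b and bore_right below 0.004 m and z of pin_b in the frame of block between 0.005 and 0.0105 m and angle between the z axis of pin_b and the z axis of block, either way round below 0.12 rad)) or ((horizontal distance between pin_b and bore_left below 0.004 m and z of pin_b in the frame of block between 0.005 and 0.0105 m and angle between the z axis of pin_b and the z axis of block, either way round below 0.12 rad) and (horizontal distance between pin_a and bore_right below 0.004 m and z of pin_a in the frame of block between 0.005 and 0.0105 m and angle between the z axis of pin_a and the z axis of block, either way round below 0.12 rad))) and contact force between the fingers and pin_a below 0.3 N and contact force between the fingers and pin_b below 0.3 N), for 0.2 s.
2. the block presses the fence with 6 to 14 N (contact force between block and fence between 6 and 14 N), for 0.2 s.
At the end, for the whole second after the job is handed in: Robot still pushing, not touching the fence: block presses it with 6 to 14 N, square within 0.05 rad, flat (tilt under 0.05 rad, under 4 mm up), under 10 mm/s; a pin in each bore within 4 mm of centre, within 0.12 rad, foot 5 to 10.5 mm above the underside of the block (all of step 2 and (((horizontal distance between pin_a and bore_left below 0.004 m and z of pin_a in the frame of block between 0.005 and 0.0105 m and angle between the z axis of pin_a and the z axis of block, either way round below 0.12 rad) and (horizontal distance between pin_b and bore_right below 0.004 m and z of pin_b in the frame of block between 0.005 and 0.0105 m and angle between the z axis of pin_b and the z axis of block, either way round below 0.12 rad)) or ((horizontal distance between pin_b and bore_left below 0.004 m and z of pin_b in the frame of block between 0.005 and 0.0105 m and angle between the z axis of pin_b and the z axis of block, either way round below 0.12 rad) and (horizontal distance between pin_a and bore_right below 0.004 m and z of pin_a in the frame of block between 0.005 and 0.0105 m and angle between the z axis of pin_a and the z axis of block, either way round below 0.12 rad))) and angle between the x axis of block and the x axis of fence, either way round below 0.05 rad and angle between block's own z axis and vertical below 0.05 rad and height (world z) of block below 0.004 m and linear speed of block below 0.01 m/s and contact force between each of the arm, the fingers and fence below 0.5 N); the arm keeps its last pose, push and grip.
It fails at once if the block or the robot rams the fence with more than 25 N (contact force between any of block, the arm, the fingers and fence above 25 N).
It fails at once if the tray is shifted by more than 20 mm (distance of tray from where it was at the start of the episode above 0.02 m).
It fails at once if the wheel is shifted by more than 20 mm (distance of wheel from where it was at the start of the episode above 0.02 m).
It fails at once if the motor is shifted by more than 20 mm (distance of motor from where it was at the start of the episode above 0.02 m).
It also fails if it takes over 72 s, if anything falls off the work surface, if the arm or the gripper's body presses on something with over 40 N, if the wrist force passes 120 N, or if a joint passes its speed limit or range.

### The arm

A 6-joint arm with a two-finger parallel gripper is mounted at the origin on the work surface. World frame = base frame: x ahead of the robot, y to its left, z up, the work surface at z = 0. Lengths are in m, angles in degrees, forces in N, time in s.
With the tool pointing down it reaches from about 0.375 to 0.9 m from the base axis. Payload 3.1 kg.
Tool frame: the origin (TCP) lies midway between the tips of the shut fingers; the grasp point (between the pads) lies bot.pinch_z behind it (bot.pinch_z is the distance from the TCP to the grasp point, in m); z points along the fingers, y is the direction in which the jaws open and shut (so a half turn about z gives the same grasp; the last joint's range is limited). The gripper opens to 87 mm and grips with 3 to 60 N. Pads are 19 mm wide; open, the fingers measure 117 mm over their backs; the gripper's body (75 mm by 190 mm) begins 51 mm behind the grasp point.
Start: joints at [-86.144, 30.224, 82.088, -0, 67.689, -10.227], TCP at [0.152, -0.606, 0.223] pointing down, gripper open.
Joint ranges: [-176.69, 176.69], [-43.24, 126.21], [12.49, 139.97], [-82, 262], [0, 151.66], [-163.58, 163.58]. Speed limits (degrees/s): [159.86, 159.86, 180, 180, 180, 180].

### API

Orientations are given as a 3x3 rotation matrix whose columns are the frame's x, y, z axes.
In Python, from rig import bot gives the robot as it stands.
- The arm moves only by the tool apply_moves, never from a script. Its argument "motion" is text: rows parted by semicolons, each of 7 numbers parted by spaces: the shift along the tool's x, y, z in m, then the turn, a rotation vector about the tool's x, y, z in degrees, then the finger opening in m, from 0 to 0.087. A call has exactly 8 rows; each row is the pose to reach, as a shift and turn from the pose commanded when the call began, along the tool's axes at that moment; what a row does not reach only later rows make up. A row lasts 1/8 s, in which the tool goes at most 62.5 mm and 10.7 degrees, less where a joint would pass 70% of its speed; a pose out of reach is approached as far as the arm can. A call with a gripper value outside its range is refused whole. The fingers move at their own pace and stop on an object; the grip force is fixed at half the most. Time passes only in rows, so rows that repeat a pose let the fingers close, or fill a call up. It gives the time, the measured TCP pose, the force and the opening at its end, in the units of the state.
- bot.read_state(): the state, without advancing time (a new reading comes with each control period).
- bot.capture(name): name is "side" or "top" or "wrist"; returns the picture (420x560x3 uint8, red, green, blue); there is no depth.
- bot.get_calibration(name): a dict with "fx", "fy", "cx", "cy" (pixels), "rvec" (rotation vector, rad) and "tvec" (3), from world to camera coordinates, as OpenCV has them. Camera axes: x right, y down, z forward; pixel columns grow to the right and rows downward; lengths in m; the calibration is good to about 2 mm. A picture is of the moment at which its call begins: read the wrist's pose just before it. get_calibration takes no time and is no camera call; for the wrist camera it gives the pose at the moment of the call.
- bot.hand_in(): hands the job in, once; it reports no verdict.
Trained networks look in the newest picture that a camera, given by its name, has taken for a name from the list of things; names that differ only in an ending like _2 or _b are one class to them, and where a whole thing is asked for, a point or a joint stands for the part that bears it (a point fixed in the world has none). Each returns a list of dicts, best first, with "p" (0 to 1); they miss things now and then, are a little off and sometimes report something else, mostly with a low value. They report only what shows in the picture. A call takes as long as a camera call. They do not tell look-alikes from the thing itself.
- bot.find_in(name, camera): "point" ([x, y, z] in m, in world coordinates, good to about 4 mm: the middle of the surface that is visible of it).
The state is a dict: "time_s": time; "joint_positions": joint angles; "qvel": joint speeds; "tau": joint torques, N m; "position": TCP position; "tcp_rot": TCP orientation; "force": force on the tool from outside, world axes, zero at the start; "moment": the same for the moment, N m; "opening": opening from 0.0 (shut) to 1.0 (fully open).
Only numpy, scipy, OpenCV 4.12 (cv2) and the standard library are available. Lean on these libraries where they do the work, as an engineer would, in place of code of your own. Each camera call takes 0.05 s, during which the arm holds its last target.

## Working session

There is one attempt and no reset: what is moved stays moved. The work goes in short steps, Python scripts to look and compute and a tool call to move; the robot and the scene stay as the last step left them, time stands still between calls to the robot, and variables do not carry over. Pictures are saved under pics/ and viewed, and the job is handed in when it is done.

Besides the shell and the picture viewer there is one more tool, called after "Request:" by a JSON object that holds its "name" and its "arguments". apply_moves: Moves the arm, as the interface text tells. Its arguments: {"type":"object","properties":{"motion":{"type":"string"}},"required":["motion"]}

```bash
ls; mkdir -p pics
python3 - <<'E'
from rig import bot
import cv2
for n in ("side","top","wrist"):
    im=bot.capture(n); cv2.imwrite(f"pics/{n}0.png",im[:,:,::-1])
print(bot.pinch_z); s=bot.read_state(); print(s)
for n in ("top","side","wrist"): print(bot.get_calibration(n))
for c in ("top","side"):
  for n in ("block","bore_left","rack","pin_a","fence","jig","tray","wheel","motor"):
    print(c,n,[(r["p"].__round__(2),[round(float(v),4) for v in r["point"]]) for r in bot.find_in(n,c)])
E
```

```text
pics
0.0187
{'time_s': 0.15, 'joint_positions': array([-8.61460516e+01,  3.02670618e+01,  8.21366916e+01, -1.37230425e-04,
        6.76890776e+01, -1.02268004e+01]), 'qvel': array([ 0.02926899, -0.13708272, -0.20466727, -0.03866191, -0.09364048,
       -0.01384603]), 'tau': array([ 5.39445318e-04, -4.40428805e+01, -1.76842815e+01,  6.32835436e-02,
        5.52912347e-02, -9.87445765e-05]), 'position': array([ 0.1520525 , -0.60567298,  0.2218086 ]), 'tcp_rot': array([[ 9.69953608e-01,  2.43289920e-01, -1.11110421e-04],
       [ 2.43289778e-01, -9.69952304e-01,  1.61639457e-03],
       [ 2.85480698e-04, -1.59485978e-03, -9.99998687e-01]]), 'force': array([-0.11402255, -0.70250236, -0.48567885]), 'moment': array([-0.02282425,  0.02576922, -0.03239815]), 'opening': 1.000763398449075}
{'fx': 436.09520088102823, 'fy': 436.09520088102823, 'cx': 281.1773757844122, 'cy': 203.2719606230018, 'rvec': array([ 2.19934334, -2.16991116,  0.10867829]), 'tvec': array([-0.00747915,  0.56304775,  1.00303185])}
{'fx': 439.96570786507453, 'fy': 439.96570786507453, 'cx': 282.92252606733797, 'cy': 217.32936
[... 870 characters left out ...]
]
top motor [(0.97, [0.6878, 0.2918, 0.0295])]
side block [(0.93, [0.5663, 0.0374, 0.0283]), (0.88, [0.6843, -0.1614, 0.0297]), (0.78, [0.4448, 0.1334, 0.0268]), (0.62, [0.4894, -0.1027, 0.0281])]
side bore_left [(0.93, [0.5661, 0.0316, 0.0281]), (0.73, [0.4365, 0.1313, 0.0288]), (0.63, [0.682, -0.1576, 0.0303]), (0.57, [0.488, -0.1039, 0.0305])]
side rack [(0.92, [0.4986, 0.3178, 0.0216])]
side pin_a [(0.79, [0.5243, 0.3243, 0.0346]), (0.55, [0.4672, 0.3048, 0.0333])]
side fence [(0.78, [0.6447, 0.0352, 0.0369])]
side jig [(0.86, [0.6943, 0.0441, 0.0338])]
side tray [(0.66, [0.4868, -0.324, 0.0157])]
side wheel [(0.56, [0.6726, -0.2988, 0.0185])]
side motor [(0.87, [0.6847, 0.2995, 0.027])]
```

View pics/top0.png

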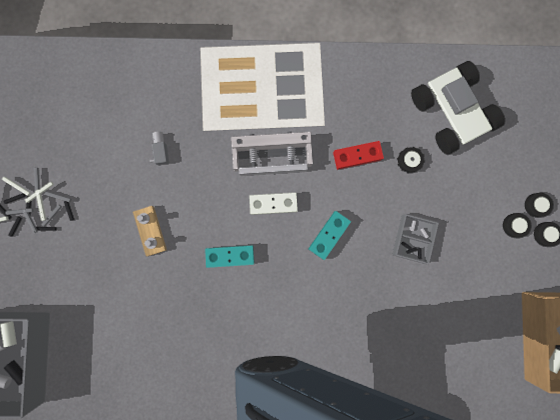

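View pics/side0.png

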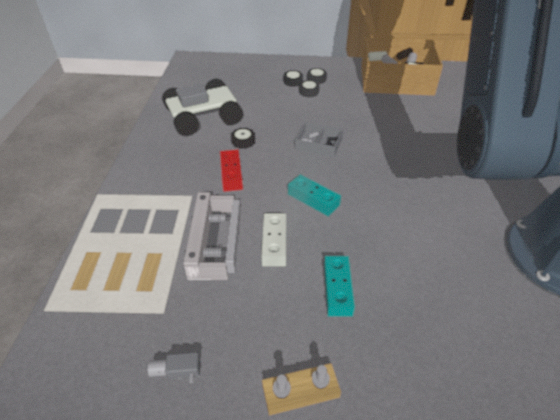

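```bash
cat > h.py <<'E'
import numpy as np, cv2
from rig import bot
def K(c): return np.array([[c["fx"],0,c["cx"]],[0,c["fy"],c["cy"]],[0,0,1.]])
def unproj(c,uv,z):
    R,_=cv2.Rodrigues(np.array(c["rvec"])); t=np.array(c["tvec"])
    d=R.T@np.linalg.solve(K(c),np.array([uv[0],uv[1],1.])); o=-R.T@t
    return o+d*(z-o[2])/d[2]
def proj(c,p):
    R,_=cv2.Rodrigues(np.array(c["rvec"])); 
    q=K(c)@(R@np.array(p)+np.array(c["tvec"])); return q[:2]/q[2]
def crop(im,name,x0,y0,x1,y1,s):
    cv2.imwrite(name,cv2.resize(im[y0:y1,x0:x1,::-1],None,fx=s,fy=s,interpolation=cv2.INTER_CUBIC))
def shift(target,Rt=None):
    """tool-frame shift & turn from measured pose to target"""
    from scipy.spatial.transform import Rotation as Ro
    s=bot.read_state(); R=s["tcp_rot"]
    d=R.T@(np.array(target)-s["position"])
    r=np.zeros(3) if Rt is None else Ro.from_matrix(R.T@Rt).as_rotvec(degrees=True)
    return np.round(d,4),np.round(r,2)
def Rdown(yaw):  # tool y axis direction at yaw (deg) in world, z down
    a=np.radians(yaw); y=np.array([np.cos(a),np.sin(a),0]); z=np.array([0,0,-1.]); x=np.cross(y,z)
    return np.stack([x,y,z],1)
E
python3 - <<'E'
from h import *
im=cv2.imread("pics/top0.png")[:,:,::-1]
crop(im,"pics/t_block.png",220,120,330,220,7)
crop(im,"pics/t_rack.png",120,195,180,265,8)
c=bot.get_calibration("wrist");R,_=cv2.Rodrigues(c["rvec"]);s=bot.read_state()
print("cam in tool", s["tcp_rot"].T@(-R.T@c["tvec"]-s["position"]), s["tcp_rot"].T@R.T)
c=bot.get_calibration("top");R,_=cv2.Rodrigues(c["rvec"]);print(-R.T@c["tvec"])
E
```

```text
cam in tool [ 0.06870168  0.00062675 -0.16322298] [[ 8.03518460e-04 -9.67539325e-01 -2.52719230e-01]
 [ 9.99999364e-01  5.77346419e-04  9.69109411e-04]
 [-7.91744923e-04 -2.52719848e-01  9.67539173e-01]]
[0.47567131 0.01418053 1.04722839]
```

View pics/t_block.png

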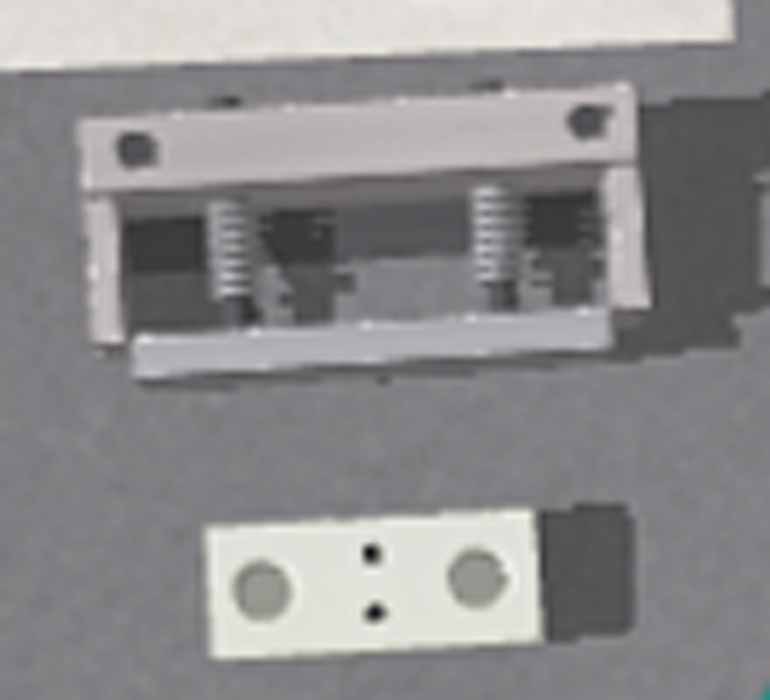

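View pics/t_rack.png

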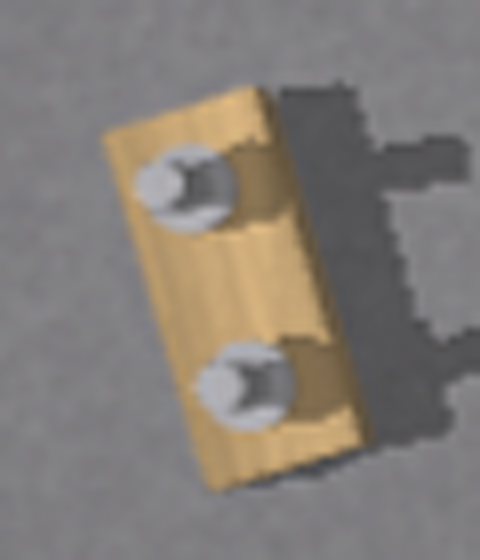

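View pics/wrist0.png

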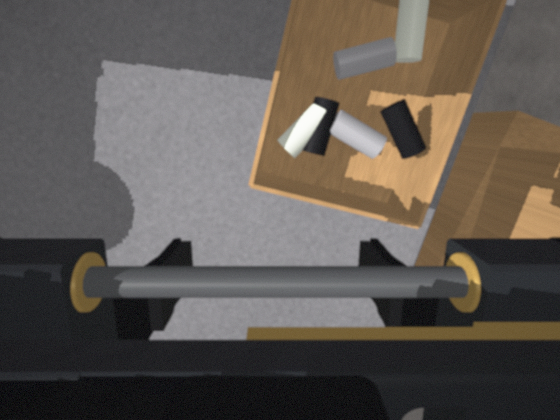

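Run:
```python
from h import *
c=bot.get_calibration("top")
def b(u,v): return (u/7+220-.5,v/7+120-.5)
def r(u,v): return (u/8+120-.5,v/8+195-.5)
for n,p,z in [("TL",b(205,527),.03),("TR",b(533,510),.03),("BR",b(543,640),.03),("BL",b(213,660),.03),("boreL",b(262,590),.03),("boreR",b(476,577),.03),
 ("fL",b(132,380),.04),("fR",b(612,348),.04),("backL",b(80,120),.05),("backR",b(632,85),.05),("ckL",b(122,342),.04),("ckLo",b(92,342),.04),("ckR",b(650,305),.04),("ckRi",b(612,308),.04),
 ("colA",r(187,188),.032),("colB",r(245,386),.032),("topA",r(160,185),.06),("topB",r(215,387),.06),
 ("rTL",r(103,135),.02),("rTR",r(257,85),.02),("rBR",r(365,440),.02),("rBL",r(215,490),.02)]:
    print(n,np.round(unproj(c,p,z),4))
```

```text
TL [0.5815 0.0763 0.03  ]
TR [ 0.5888 -0.0334  0.03  ]
BR [ 0.5451 -0.0372  0.03  ]
BL [0.5369 0.0728 0.03  ]
boreL [0.5606 0.0569 0.03  ]
boreR [ 0.566  -0.0146  0.03  ]
fL [0.6292 0.1009 0.04  ]
fR [ 0.6424 -0.0588  0.04  ]
backL [0.7145 0.1191 0.05  ]
backR [ 0.7293 -0.064   0.05  ]
ckL [0.6419 0.1045 0.04  ]
ckLo [0.6418 0.1145 0.04  ]
ckR [ 0.6571 -0.0714  0.04  ]
ckRi [ 0.6559 -0.0587  0.04  ]
colA [0.5236 0.3205 0.032 ]
colB [0.4667 0.3016 0.032 ]
topA [0.523  0.3197 0.06  ]
topB [0.4665 0.302  0.06  ]
rTL [0.5394 0.3493 0.02  ]
rTR [0.5548 0.3048 0.02  ]
rBR [0.4513 0.2695 0.02  ]
rBL [0.4363 0.3125 0.02  ]
```

```bash
cat >> h.py <<'E'
def rows(target,Rt=None,n=8,open_=0.087):
    d,r=shift(target,Rt)
    print("d",d,"r",r,"len",np.linalg.norm(d)); 
    out=[]
    for i in range(8):
        f=min(1,(i+1)/n); out.append(" ".join("%.4g"%round(v,4) for v in np.r_[d*f])+" "+" ".join("%.3g"%v for v in r*f)+" %g"%open_)
    print("; ".join(out))
E
python3 - <<'E'
from h import *
rows([0.48,-0.25,0.2],Rdown(-85.5))
E
```

```text
d [ 0.4047 -0.2657  0.0225] r [0.   0.   9.58] len 0.4846491823989802
0.0506 -0.0332 0.0028 0 0 1.2 0.087; 0.1012 -0.0664 0.0056 0 0 2.4 0.087; 0.1518 -0.0996 0.0084 0 0 3.59 0.087; 0.2024 -0.1328 0.0112 0 0 4.79 0.087; 0.2529 -0.1661 0.0141 0 0 5.99 0.087; 0.3035 -0.1993 0.0169 0 0 7.19 0.087; 0.3541 -0.2325 0.0197 0 0 8.38 0.087; 0.4047 -0.2657 0.0225 0 0 9.58 0.087
```

Request:
{"name": "apply_moves", "arguments": {"motion": "0.05 -0.033 0.003 0 0 1.2 0.087; 0.1 -0.066 0.006 0 0 2.4 0.087; 0.15 -0.1 0.008 0 0 3.6 0.087; 0.2 -0.133 0.011 0 0 4.8 0.087; 0.253 -0.166 0.014 0 0 6 0.087; 0.303 -0.2 0.017 0 0 7.2 0.087; 0.354 -0.232 0.02 0 0 8.4 0.087; 0.405 -0.266 0.0225 0 0 9.6 0.087"}}

```text
time_s: 2.05
position: [0.4817, -0.2484, 0.2002]
tcp_rot: [[0.997, 0.077, 0.001], [0.077, -0.997, -0.001], [0.001, 0.001, -1.0]]
force: [0.4, -0.3, -0.2]
opening: 1.0
```

Run:
```python
from h import *
rows([0.505,0.02,0.2],Rdown(-85.5))
```

```text
d [ 4.400e-02 -2.658e-01  1.000e-04] r [ 0.05 -0.04 -0.07] len 0.2694172414675794
0.0055 -0.0332 0 0.00625 -0.005 -0.00875 0.087; 0.011 -0.0664 0 0.0125 -0.01 -0.0175 0.087; 0.0165 -0.0997 0 0.0188 -0.015 -0.0263 0.087; 0.022 -0.1329 0 0.025 -0.02 -0.035 0.087; 0.0275 -0.1661 0.0001 0.0312 -0.025 -0.0438 0.087; 0.033 -0.1993 0.0001 0.0375 -0.03 -0.0525 0.087; 0.0385 -0.2326 0.0001 0.0438 -0.035 -0.0613 0.087; 0.044 -0.2658 0.0001 0.05 -0.04 -0.07 0.087
```

Request:
{"name": "apply_moves", "arguments": {"motion": "0.009 -0.054 0 0 0 0 0.087; 0.018 -0.108 0 0 0 0 0.087; 0.027 -0.162 0 0 0 0 0.087; 0.036 -0.216 0 0 0 0 0.087; 0.042 -0.255 0 0 0 0 0.087; 0.044 -0.266 0 0 0 0 0.087; 0.044 -0.266 0 0 0 0 0.087; 0.044 -0.266 0 0 0 0 0.087"}}

```text
time_s: 3.05
position: [0.5035, 0.0178, 0.2001]
tcp_rot: [[0.997, 0.077, 0.0], [0.077, -0.997, -0.001], [0.0, 0.001, -1.0]]
force: [0.5, 1.1, -0.5]
opening: 0.999
```

Run:
```python
from h import *
import json
c=bot.get_calibration("wrist"); im=bot.capture("wrist"); s=bot.read_state(); print(s["position"],s["qvel"].max())
cv2.imwrite("pics/w1.png",im[:,:,::-1])
json.dump({k:np.array(v).tolist() for k,v in c.items()},open("w1.json","w"))
# predicted pixel of top-cam estimates
for p in ([0.5606,0.0569,.03],[0.566,-0.0146,.03],[.6292,.1009,.04],[.6424,-.0588,.04]): print(proj(c,p))
```

```text
[0.50351546 0.01766894 0.20007496] 0.11608239501873197
[238.67264565 131.38094888]
[312.10973691 131.55754038]
[192.08194987  49.10237956]
[371.62919243  48.23078234]
```

View pics/w1.png

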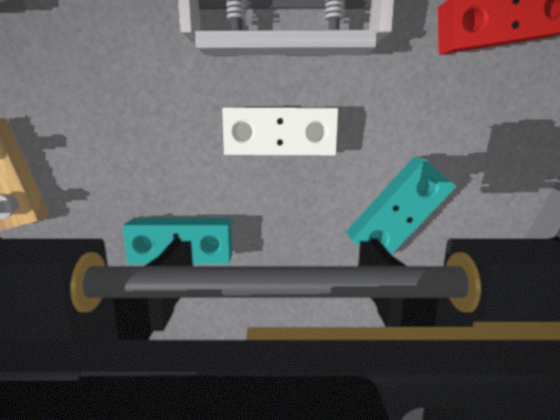

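Run:
```python
from h import *
im=cv2.imread("pics/w1.png")[:,:,::-1]
crop(im,"pics/w1b.png",180,20,390,170,3.6)
rows([0.47,0.27,0.2],Rdown(-72))
```

```text
d [-0.0141 -0.2542 -0.    ] r [ 2.000e-02 -1.000e-02 -1.362e+01] len 0.2545907500283543
-0.0018 -0.0318 -0 0.0025 -0.00125 -1.7 0.087; -0.0035 -0.0636 -0 0.005 -0.0025 -3.4 0.087; -0.0053 -0.0953 -0 0.0075 -0.00375 -5.11 0.087; -0.007 -0.1271 -0 0.01 -0.005 -6.81 0.087; -0.0088 -0.1589 -0 0.0125 -0.00625 -8.51 0.087; -0.0106 -0.1906 -0 0.015 -0.0075 -10.2 0.087; -0.0123 -0.2224 -0 0.0175 -0.00875 -11.9 0.087; -0.0141 -0.2542 -0 0.02 -0.01 -13.6 0.087
```

View pics/w1b.png

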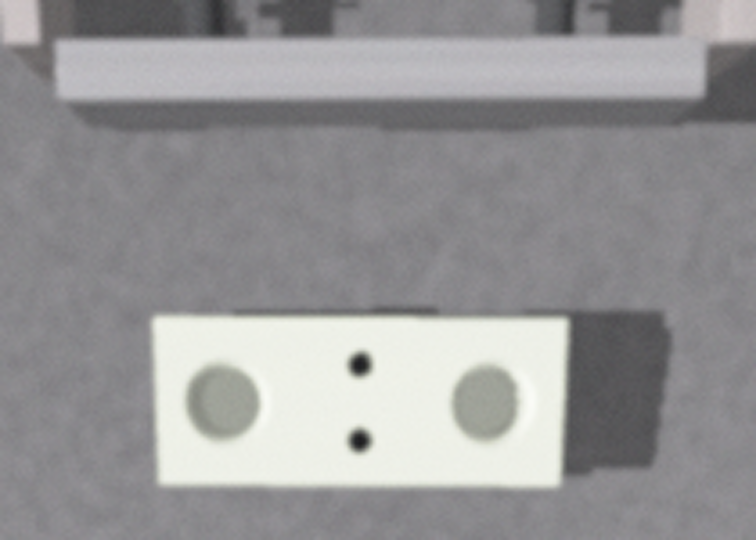

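Request:
{"name": "apply_moves", "arguments": {"motion": "-0.002 -0.05 0 0 0 -2.7 0.087; -0.005 -0.1 0 0 0 -5.4 0.087; -0.008 -0.15 0 0 0 -8 0.087; -0.011 -0.2 0 0 0 -10.9 0.087; -0.013 -0.24 0 0 0 -13 0.087; -0.014 -0.254 0 0 0 -13.6 0.087; -0.014 -0.254 0 0 0 -13.6 0.087; -0.014 -0.254 0 0 0 -13.6 0.087"}}

```text
time_s: 4.1
position: [0.4699, 0.2696, 0.2]
tcp_rot: [[0.951, 0.309, -0.0], [0.309, -0.951, -0.001], [-0.001, 0.001, -1.0]]
force: [-0.2, 0.6, 0.3]
opening: 0.999
```

Run:
```python
from h import *
import json
c1={k:np.array(v) for k,v in json.load(open("w1.json")).items()}
f=lambda u,v:(u/3.6+180-.5,v/3.6+20-.5)
for n,p,z in [("TL",f(153,316),.03),("TR",f(570,317),.03),("BR",f(560,487),.03),("BL",f(160,487),.03),("bL",f(225,402),.03),("bR",f(490,402),.03),("fL",f(57,98),.04),("fR",f(705,98),.04)]: print(n,unproj(c1,p,z).round(4))
c=bot.get_calibration("wrist"); im=bot.capture("wrist"); s=bot.read_state(); print(s["position"],s["joint_positions"])
cv2.imwrite("pics/w2.png",im[:,:,::-1])
json.dump({k:np.array(v).tolist() for k,v in c.items()},open("w2.json","w"))
for p in ([.5233,.3201,.06],[.4666,.3018,.06]): print(proj(c,p))
```

```text
TL [0.5819 0.074  0.03  ]
TR [ 0.5902 -0.0368  0.03  ]
BR [ 0.5454 -0.0397  0.03  ]
BL [0.5368 0.0703 0.03  ]
bL [0.5611 0.0537 0.03  ]
bR [ 0.5666 -0.018   0.03  ]
fL [0.6314 0.098  0.04  ]
fR [ 0.6439 -0.0619  0.04  ]
[0.46987323 0.26957549 0.19999024] [ 1.80353197e+01  2.55124470e+01  9.54606207e+01 -3.15234214e-02
  5.90523196e+01  9.00925640e+01]
[238.33506282 124.36561958]
[239.99335994 190.56411126]
```

View pics/w2.png

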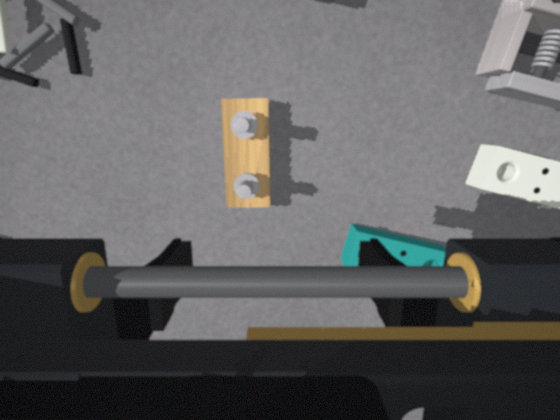

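Run:
```python
from h import *
im=cv2.imread("pics/w2.png")[:,:,::-1]
crop(im,"pics/w2b.png",210,85,290,220,4.4)
```

```text
(no output)
```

View pics/w2b.png

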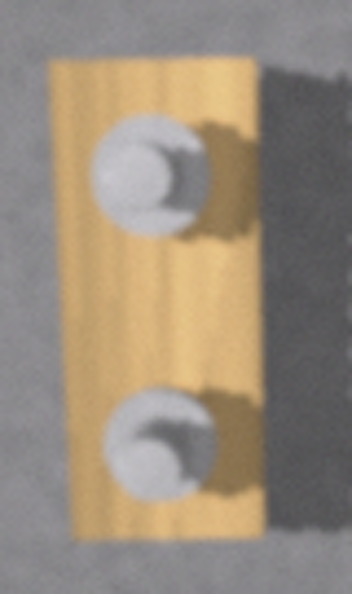

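Run:
```python
from h import *
import json
c={k:np.array(v) for k,v in json.load(open("w2.json")).items()}
f=lambda u,v:(u/4.4+210-.5,v/4.4+85-.5)
for n,p,z in [("colA",f(151,175),.032),("colB",f(160,444),.032),("topA",f(138,173),.06),("topB",f(150,463),.06)]: print(n,unproj(c,p,z).round(4))
```

```text
colA [0.5239 0.3178 0.032 ]
colB [0.4672 0.2987 0.032 ]
topA [0.5244 0.3181 0.06  ]
topB [0.4684 0.2989 0.06  ]
```

Run:
```python
from h import *
print(shift([0.5238,0.3192,0.08],Rdown(-72)),shift([0.5238,0.3192,0.035],Rdown(-72)))
```

```text
(array([ 0.0667, -0.0306,  0.1199]), array([ 0.03,  0.03, -0.04])) (array([ 0.0667, -0.0307,  0.1649]), array([ 0.03,  0.03, -0.04]))
```

Request:
{"name": "apply_moves", "arguments": {"motion": "0.022 -0.01 0.03 0 0 0 0.06; 0.045 -0.02 0.06 0 0 0 0.06; 0.0667 -0.0306 0.085 0 0 0 0.06; 0.0667 -0.0306 0.11 0 0 0 0.06; 0.0667 -0.0306 0.13 0 0 0 0.06; 0.0667 -0.0306 0.15 0 0 0 0.06; 0.0667 -0.0306 0.165 0 0 0 0.06; 0.0667 -0.0306 0.165 0 0 0 0.06"}}

```text
time_s: 5.15
position: [0.5229, 0.3198, 0.0339]
tcp_rot: [[0.951, 0.309, -0.002], [0.309, -0.951, -0.001], [-0.003, 0.0, -1.0]]
force: [-0.5, 0.3, 0.4]
opening: 0.693
```

Run:
```python
from h import *
im=bot.capture("side"); s=bot.read_state(); print(s["position"],s["force"])
crop(im,"pics/s2.png",240,330,380,420,5)
im=bot.capture("wrist"); cv2.imwrite("pics/w3.png",im[:,:,::-1])
```

```text
[0.52353255 0.32028675 0.03483805] [ 0.22509142 -0.07515408  0.14186486]
```

View pics/s2.png

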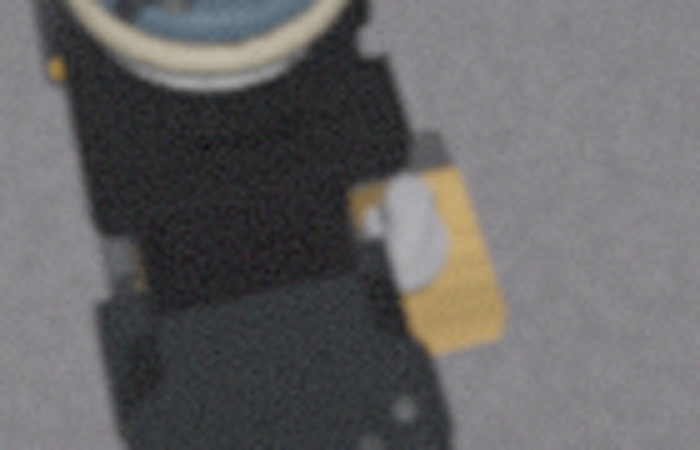

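View pics/w3.png

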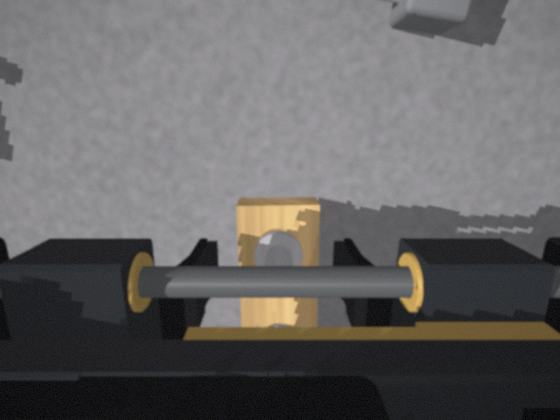

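Request:
{"name": "apply_moves", "arguments": {"motion": "0 0 0 0 0 0 0; 0 0 0 0 0 0 0; 0 0 0 0 0 0 0; 0 0 0 0 0 0 0; 0 0 0 0 0 0 0; 0 0 -0.01 0 0 0 0; 0 0 -0.03 0 0 0 0; 0 0 -0.05 0 0 0 0"}}

```text
time_s: 6.25
position: [0.5233, 0.3209, 0.0859]
tcp_rot: [[0.951, 0.31, -0.0], [0.31, -0.951, 0.0], [-0.0, -0.0, -1.0]]
force: [0.6, -0.4, -0.7]
opening: 0.146
```

Run:
```python
from h import *
s=bot.read_state(); print(s["position"],s["force"],s["opening"]*87)
rows([0.566,-0.0165,0.12],Rdown(-85.6),open_=0)
```

```text
[0.52334099 0.32092096 0.08593402] [ 0.60746512 -0.39961142 -0.73570018] 12.728100220001707
d [-0.0642  0.334  -0.0341] r [-0.000e+00  1.000e-02  1.368e+01] len 0.3418193236199499
-0.008 0.0418 -0.0043 -0 0.00125 1.71 0; -0.016 0.0835 -0.0085 -0 0.0025 3.42 0; -0.0241 0.1252 -0.0128 -0 0.00375 5.13 0; -0.0321 0.167 -0.017 -0 0.005 6.84 0; -0.0401 0.2088 -0.0213 -0 0.00625 8.55 0; -0.0482 0.2505 -0.0256 -0 0.0075 10.3 0; -0.0562 0.2922 -0.0298 -0 0.00875 12 0; -0.0642 0.334 -0.0341 -0 0.01 13.7 0
```

Request:
{"name": "apply_moves", "arguments": {"motion": "-0.009 0.045 -0.02 0 0 2 0; -0.019 0.1 -0.03 0 0 4 0; -0.029 0.15 -0.034 0 0 6 0; -0.038 0.2 -0.034 0 0 8 0; -0.048 0.25 -0.034 0 0 10.5 0; -0.058 0.3 -0.034 0 0 12.5 0; -0.0642 0.334 -0.034 0 0 13.7 0; -0.0642 0.334 -0.034 0 0 13.7 0"}}

```text
time_s: 7.25
position: [0.567, -0.0193, 0.1198]
tcp_rot: [[0.997, 0.072, 0.002], [0.072, -0.997, -0.001], [0.002, 0.001, -1.0]]
force: [-0.2, -0.6, -1.2]
opening: 0.151
```

Run:
```python
from h import *
rows([0.5663,-0.0163,0.075],Rdown(-85.6),open_=0)
```

```text
d [-0.0006 -0.0031  0.0447] r [ 0.05 -0.11 -0.26] len 0.04481138248257913
-0.0001 -0.0004 0.0056 0.00625 -0.0138 -0.0325 0; -0.0001 -0.0008 0.0112 0.0125 -0.0275 -0.065 0; -0.0002 -0.0012 0.0168 0.0188 -0.0413 -0.0975 0; -0.0003 -0.0016 0.0223 0.025 -0.055 -0.13 0; -0.0004 -0.0019 0.0279 0.0312 -0.0688 -0.163 0; -0.0004 -0.0023 0.0335 0.0375 -0.0825 -0.195 0; -0.0005 -0.0027 0.0391 0.0438 -0.0963 -0.228 0; -0.0006 -0.0031 0.0447 0.05 -0.11 -0.26 0
```

Request:
{"name": "apply_moves", "arguments": {"motion": "0 0 0.01 0 0 0 0; 0 0 0.02 0 0 0 0; 0 0 0.03 0 0 0 0; 0 0 0.04 0 0 0 0; 0 0 0.045 0 0 0 0; 0 0 0.045 0 0 0 0; 0 0 0.045 0 0 0 0; 0 0 0.045 0 0 0 0"}}

```text
time_s: 8.25
position: [0.5664, -0.0167, 0.0745]
tcp_rot: [[0.997, 0.076, 0.001], [0.076, -0.997, -0.0], [0.001, 0.0, -1.0]]
force: [0.2, -0.4, -0.2]
opening: 0.15
```

Run:
```python
from h import *
im=bot.capture("side"); s=bot.read_state(); print(s["position"],s["tcp_rot"])
crop(im,"pics/s4.png",220,160,340,290,4.6)
im=bot.capture("top"); crop(im,"pics/t4.png",210,140,340,240,5.5)
im=bot.capture("wrist"); cv2.imwrite("pics/w4.png",im[:,:,::-1])
c=bot.get_calibration("side")
for n,p in [("boreR w",[.5666,-.018,.03]),("boreR t",[.566,-.0146,.03]),("foot",s["position"]-[0,0,.029]),("coll",s["position"]-[0,0,.005])]:
    q=proj(c,p); print(n,(q-[220,160]+.5)*4.6)
```

```text
[ 0.56630853 -0.01662507  0.07444432] [[ 9.97084838e-01  7.62963358e-02  8.33494644e-04]
 [ 7.62964934e-02 -9.97085162e-01 -1.58925456e-04]
 [ 8.18939712e-04  2.22054882e-04 -9.99999640e-01]]
boreR w [251.21289496 277.18817423]
boreR t [251.83995131 282.91455279]
foot [251.02748966 254.76150772]
coll [250.1439478  215.02698376]
```

View pics/s4.png

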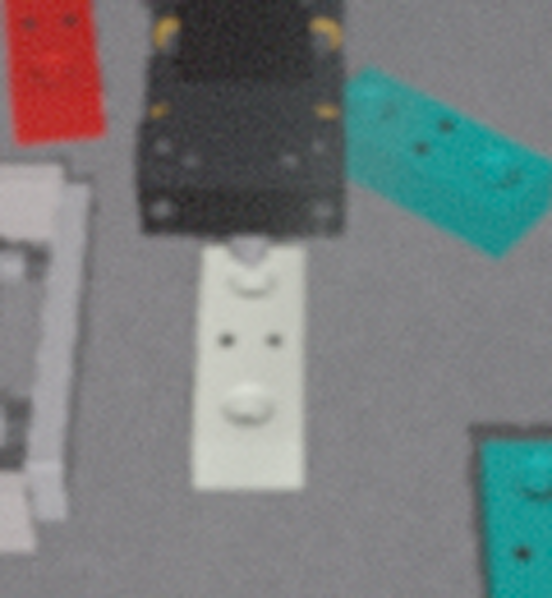

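View pics/t4.png

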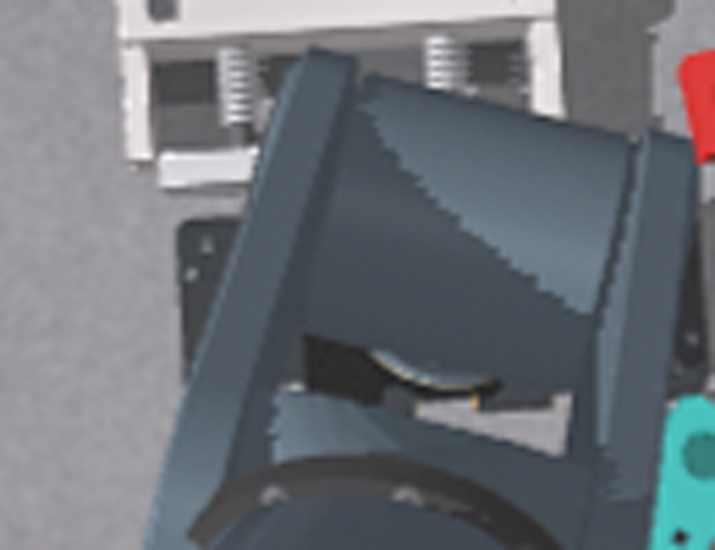

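View pics/w4.png

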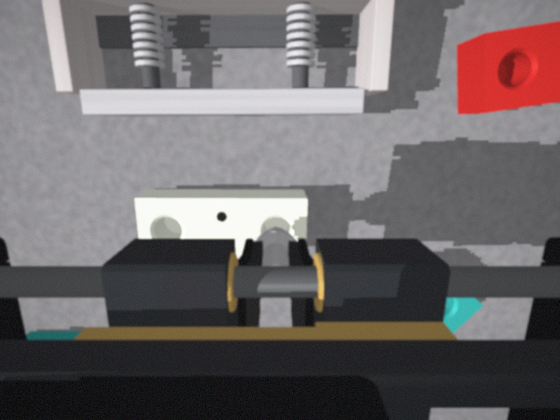

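Request:
{"name": "apply_moves", "arguments": {"motion": "0 0 0.006 0 0 0 0; 0 0 0.012 0 0 0 0; 0 0 0.018 0 0 0 0; 0 0 0.023 0 0 0 0; 0 0 0.028 0 0 0 0; 0 0 0.032 0 0 0 0; 0 0 0.035 0 0 0 0; 0 0 0.035 0 0 0 0"}}

```text
time_s: 9.4
position: [0.5661, -0.0165, 0.0392]
tcp_rot: [[0.997, 0.076, 0.0], [0.076, -0.997, -0.0], [0.0, 0.0, -1.0]]
force: [-0.1, 0.9, 0.2]
opening: 0.145
```

Run:
```python
from h import *
im=bot.capture("wrist"); s=bot.read_state(); print(s["position"],s["force"])
cv2.imwrite("pics/w5.png",im[:,:,::-1])
im=bot.capture("side");crop(im,"pics/s5.png",220,160,340,290,4.6)
```

```text
[ 0.56606007 -0.01651858  0.03919412] [-0.10231281  0.23309436  0.91185722]
```

View pics/w5.png

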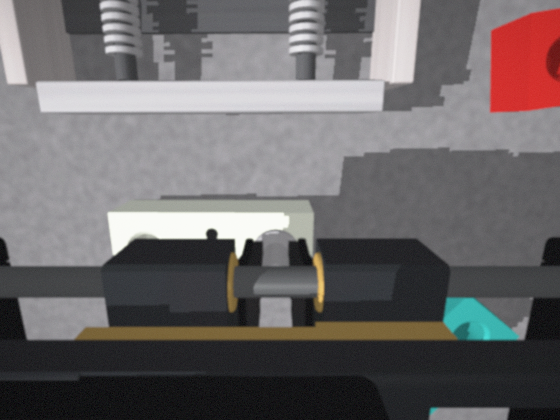

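View pics/s5.png

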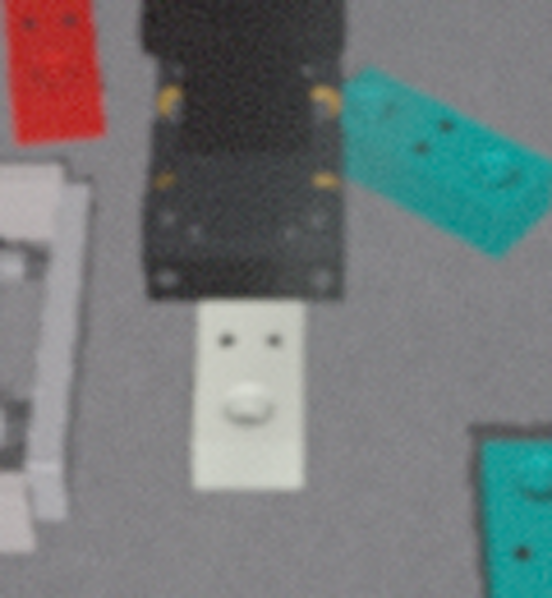

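Request:
{"name": "apply_moves", "arguments": {"motion": "0 0 0 0 0 0 0.03; 0 0 0 0 0 0 0.04; 0 0 0 0 0 0 0.045; 0 0 0 0 0 0 0.045; 0 0 -0.015 0 0 0 0.045; 0 0 -0.035 0 0 0 0.05; 0 0 -0.06 0 0 0 0.05; 0 0 -0.08 0 0 0 0.06"}}

```text
time_s: 10.5
position: [0.5665, -0.0166, 0.1211]
tcp_rot: [[0.997, 0.076, 0.002], [0.076, -0.997, -0.0], [0.002, 0.001, -1.0]]
force: [0.6, -0.7, 0.4]
opening: 0.623
```

Run:
```python
from h import *
im=bot.capture("wrist"); s=bot.read_state(); print(s["position"],s["force"])
cv2.imwrite("pics/w6.png",im[:,:,::-1])
im=bot.capture("side");crop(im,"pics/s6.png",220,160,340,290,4.6)
rows([0.4672,0.3005,0.11],Rdown(-72),open_=0.06)
```

```text
[ 0.56810097 -0.01686754  0.12345652] [-0.24833285 -0.237915    2.32799978]
d [-0.0763 -0.3242  0.0111] r [  0.15  -0.33 -13.61] len 0.3332424642808896
-0.0095 -0.0405 0.0014 0.0187 -0.0413 -1.7 0.06; -0.0191 -0.081 0.0028 0.0375 -0.0825 -3.4 0.06; -0.0286 -0.1216 0.0042 0.0562 -0.124 -5.1 0.06; -0.0382 -0.1621 0.0056 0.075 -0.165 -6.8 0.06; -0.0477 -0.2026 0.0069 0.0938 -0.206 -8.51 0.06; -0.0572 -0.2432 0.0083 0.112 -0.247 -10.2 0.06; -0.0668 -0.2837 0.0097 0.131 -0.289 -11.9 0.06; -0.0763 -0.3242 0.0111 0.15 -0.33 -13.6 0.06
```

View pics/w6.png

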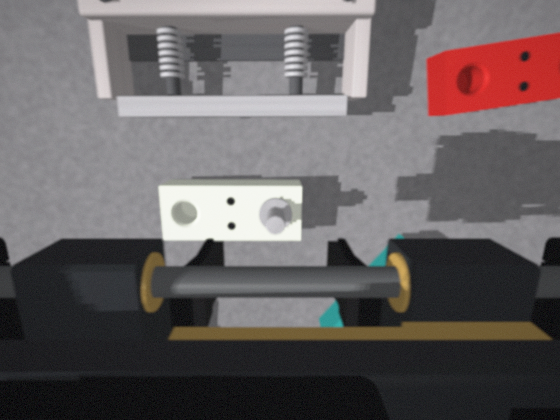

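View pics/s6.png

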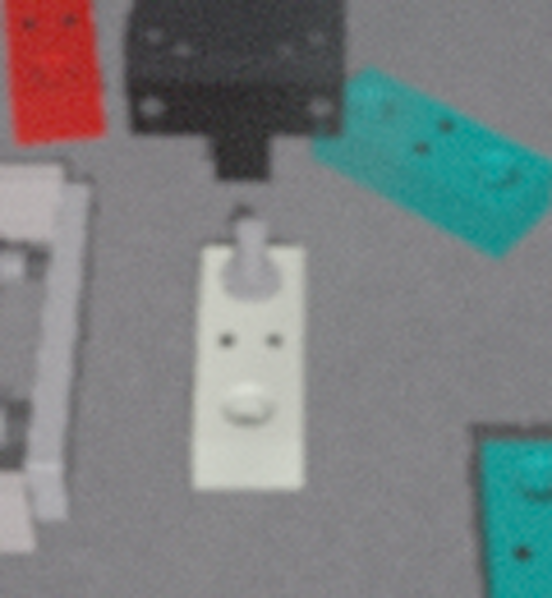

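Request:
{"name": "apply_moves", "arguments": {"motion": "-0.01 -0.045 0.001 0 0 -1.9 0.06; -0.022 -0.095 0.003 0 0 -4 0.06; -0.033 -0.145 0.005 0 0 -6 0.06; -0.045 -0.195 0.007 0 0 -8.2 0.06; -0.056 -0.245 0.009 0 0 -10.3 0.06; -0.067 -0.295 0.009 0 0 -12.4 0.06; -0.0745 -0.3236 0.009 0 0 -13.6 0.06; -0.0745 -0.3236 0.009 0 0 -13.6 0.06"}}

```text
time_s: 11.6
position: [0.4657, 0.3021, 0.1097]
tcp_rot: [[0.95, 0.312, -0.001], [0.312, -0.95, -0.0], [-0.001, -0.0, -1.0]]
force: [-0.8, -0.9, -0.3]
opening: 0.689
```

Request:
{"name": "apply_moves", "arguments": {"motion": "0 0 0.01 0 0 0 0.06; 0 0 0.02 0 0 0 0.06; 0 0 0.035 0 0 0 0.06; 0 0 0.05 0 0 0 0.06; 0 0 0.065 0 0 0 0.06; 0 0 0.075 0 0 0 0.06; 0 0 0.075 0 0 0 0.06; 0 0 0.075 0 0 0 0.06"}}

```text
time_s: 12.6
position: [0.4673, 0.3007, 0.0353]
tcp_rot: [[0.951, 0.309, 0.001], [0.309, -0.951, 0.0], [0.001, -0.0, -1.0]]
force: [0.0, -0.0, -0.7]
opening: 0.693
```

Run:
```python
from h import *
im=bot.capture("wrist"); s=bot.read_state(); print(s["position"],s["force"])
cv2.imwrite("pics/w7.png",im[:,:,::-1])
print(shift([0.4672,0.3005,0.0348],Rdown(-72)))
```

```text
[0.46739306 0.30069083 0.03549532] [-0.08901064 -0.35040344  0.38822051]
(array([-0.0002,  0.0001,  0.0007]), array([-0.01, -0.06, -0.01]))
```

View pics/w7.png

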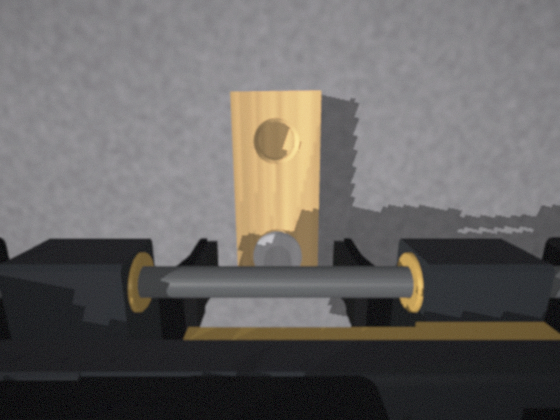

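Pin B sits centred between the fingers (column ~277). Grip and lift.

Request:
{"name": "apply_moves", "arguments": {"motion": "0 0 0 0 0 0 0; 0 0 0 0 0 0 0; 0 0 0 0 0 0 0; 0 0 0 0 0 0 0; 0 0 0 0 0 0 0; 0 0 -0.01 0 0 0 0; 0 0 -0.03 0 0 0 0; 0 0 -0.06 0 0 0 0"}}

```text
time_s: 13.65
position: [0.4663, 0.3001, 0.0954]
tcp_rot: [[0.951, 0.309, -0.002], [0.309, -0.951, -0.001], [-0.002, 0.0, -1.0]]
force: [1.2, 1.4, -0.8]
opening: 0.152
```

Run:
```python
from h import *
s=bot.read_state(); print(s["position"],s["force"],s["opening"]*87)
# bore_left avg; from steady commanded (0.4673,0.3007,0.0955)
R=Rdown(-72); print(R.T@(np.array([0.5606,0.0551,0.12])-[0.4674,0.3007,0.0955]))
```

```text
[0.46634393 0.30013015 0.09540592] [ 1.196339    1.36451328 -0.82852673] 13.251608683531314
[ 0.01274389  0.26237986 -0.0245    ]
```

Request:
{"name": "apply_moves", "arguments": {"motion": "0.002 0.04 -0.015 0 0 2 0; 0.004 0.085 -0.0245 0 0 4 0; 0.006 0.13 -0.0245 0 0 6.5 0; 0.008 0.175 -0.0245 0 0 9 0; 0.01 0.22 -0.0245 0 0 11.5 0; 0.0128 0.25 -0.0245 0 0 13.6 0; 0.0128 0.2624 -0.0245 0 0 13.6 0; 0.0128 0.2624 -0.0245 0 0 13.6 0"}}

```text
time_s: 14.65
position: [0.56, 0.0546, 0.1197]
tcp_rot: [[0.997, 0.076, -0.0], [0.076, -0.997, 0.0], [-0.0, -0.0, -1.0]]
force: [1.1, -0.1, -1.1]
opening: 0.15
```

Request:
{"name": "apply_moves", "arguments": {"motion": "0 0 0.01 0 0 0 0; 0 0 0.02 0 0 0 0; 0 0 0.03 0 0 0 0; 0 0 0.04 0 0 0 0; 0 0 0.045 0 0 0 0; 0 0 0.045 0 0 0 0; 0 0 0.045 0 0 0 0; 0 0 0.045 0 0 0 0"}}

```text
time_s: 15.65
position: [0.5605, 0.0547, 0.075]
tcp_rot: [[0.997, 0.076, 0.001], [0.076, -0.997, -0.0], [0.001, 0.0, -1.0]]
force: [0.2, -0.7, -0.5]
opening: 0.15
```

Run:
```python
from h import *
im=bot.capture("wrist"); s=bot.read_state(); print(s["position"],s["force"])
cv2.imwrite("pics/w8.png",im[:,:,::-1])
im=bot.capture("side");crop(im,"pics/s8.png",220,160,340,290,4.6)
print(shift([0.5608,0.0553,0.075],Rdown(-85.6)))
c=bot.get_calibration("side")
for n,p in [("boreL avg",[.5608,.0553,.03]),("foot",s["position"]-[0,0,.029])]:
    print(n,(proj(c,p)-[220,160]+.5)*4.6)
```

```text
[0.56046441 0.05476184 0.07493993] [ 0.25568252 -0.72544947 -0.70091592]
(array([ 0.0004, -0.0005, -0.0001]), array([ 0.01, -0.04, -0.02]))
boreL avg [248.22588586 406.84780443]
foot [248.52906237 380.56715544]
```

View pics/w8.png

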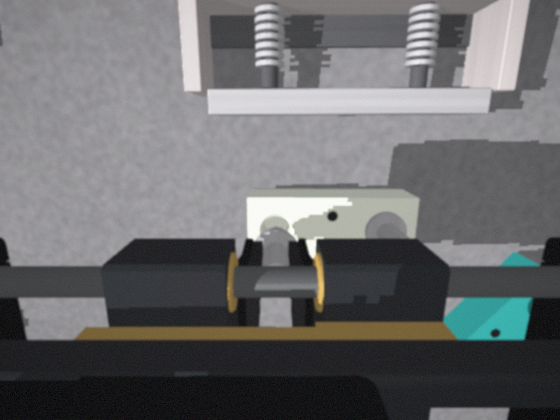

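View pics/s8.png

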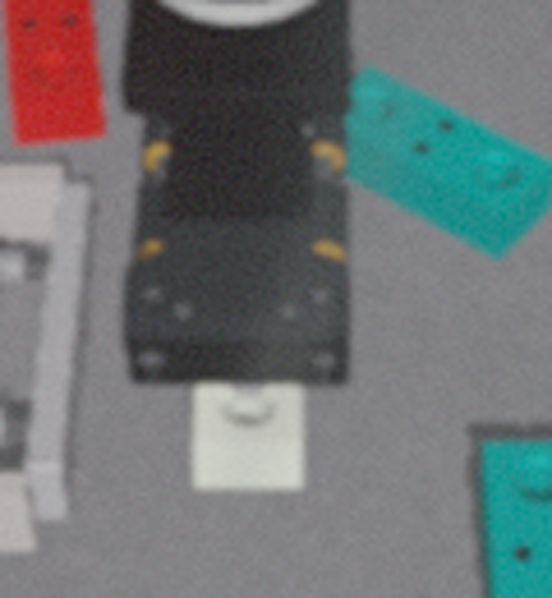

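Request:
{"name": "apply_moves", "arguments": {"motion": "0 0 0.006 0 0 0 0; 0 0 0.012 0 0 0 0; 0 0 0.018 0 0 0 0; 0 0 0.023 0 0 0 0; 0 0 0.028 0 0 0 0; 0 0 0.032 0 0 0 0; 0 0 0.035 0 0 0 0; 0 0 0.035 0 0 0 0"}}

```text
time_s: 16.75
position: [0.5602, 0.0548, 0.0398]
tcp_rot: [[0.997, 0.076, 0.0], [0.076, -0.997, -0.0], [0.0, 0.0, -1.0]]
force: [-0.3, 0.3, 0.6]
opening: 0.147
```

Run:
```python
from h import *
s=bot.read_state(); print(s["position"],s["force"])
im=bot.capture("side");crop(im,"pics/s9.png",220,160,340,290,4.6)
```

```text
[0.56024089 0.05480181 0.0397772 ] [-0.31133376  0.29609477  0.56389492]
```

View pics/s9.png

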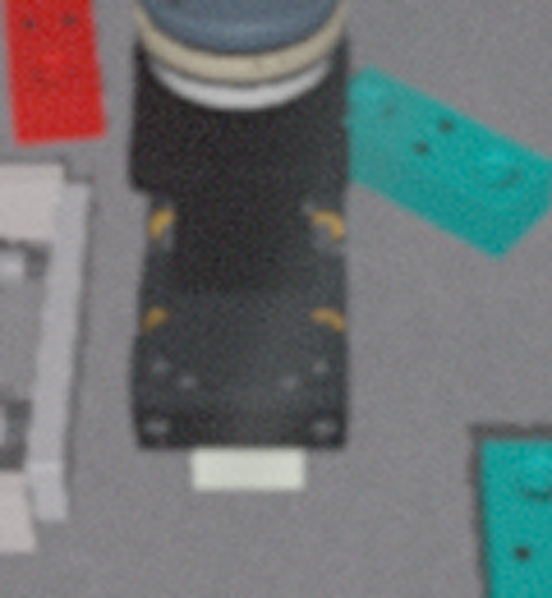

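Request:
{"name": "apply_moves", "arguments": {"motion": "0 0 0 0 0 0 0.03; 0 0 0 0 0 0 0.04; 0 0 0 0 0 0 0.045; 0 0 0 0 0 0 0.045; 0 0 -0.015 0 0 0 0.045; 0 0 -0.035 0 0 0 0.05; 0 0 -0.06 0 0 0 0.05; 0 0 -0.08 0 0 0 0.05"}}

```text
time_s: 17.8
position: [0.5606, 0.0548, 0.1216]
tcp_rot: [[0.997, 0.076, 0.002], [0.076, -0.997, -0.0], [0.002, 0.0, -1.0]]
force: [0.3, 0.5, -1.1]
opening: 0.576
```

Request:
{"name": "apply_moves", "arguments": {"motion": "-0.03 0.01 0 0 0 0 0.05; -0.06 0.02 0 0 0 0 0.05; -0.065 0.03 0 0 0 0 0.05; -0.065 0.034 0 0 0 0 0.05; -0.065 0.034 0 0 0 0 0.05; -0.065 0.034 0 0 0 0 0.05; -0.065 0.034 0 0 0 0 0.05; -0.065 0.034 0 0 0 0 0.05"}}

```text
time_s: 18.8
position: [0.4981, 0.0162, 0.1194]
tcp_rot: [[0.997, 0.077, -0.0], [0.077, -0.997, 0.0], [-0.0, -0.0, -1.0]]
force: [-0.0, 0.8, -0.2]
opening: 0.577
```

Run:
```python
from h import *
import json
c=bot.get_calibration("wrist");im=bot.capture("wrist"); s=bot.read_state(); print(s["position"],s["force"],s["opening"]*87)
json.dump({k:np.array(v).tolist() for k,v in c.items()},open("w10.json","w"))
cv2.imwrite("pics/w10.png",im[:,:,::-1])
im=bot.capture("side");crop(im,"pics/s10.png",220,160,340,290,4.6)
```

```text
[0.49800566 0.01616249 0.11944838] [-0.54932278 -0.88718877 -0.4172343 ] 49.815381434872236
```

View pics/w10.png

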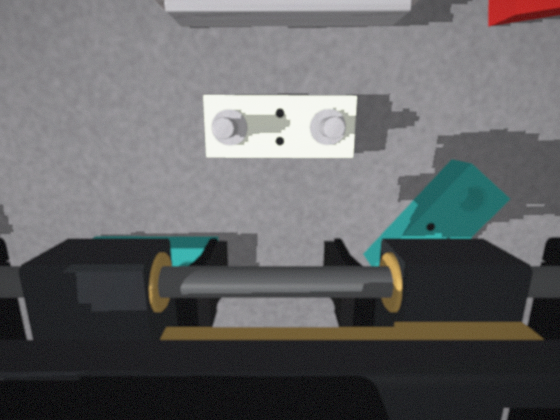

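View pics/s10.png

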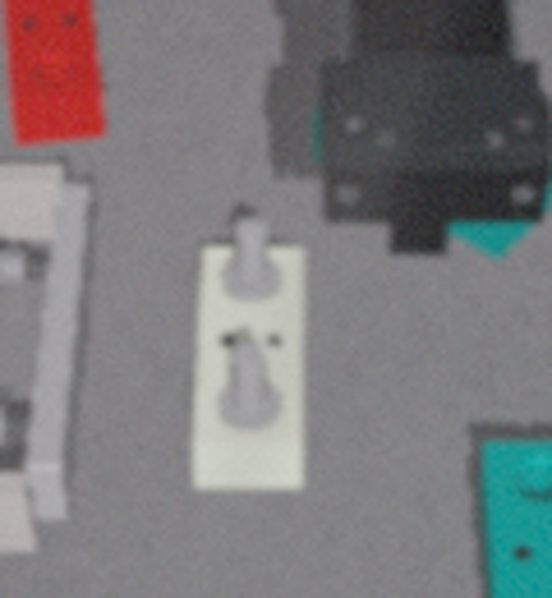

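Run:
```python
from h import *
import json
c={k:np.array(v) for k,v in json.load(open("w10.json")).items()}
for p in [(365,254),(457,160),(510,198)]: print(unproj(c,p,.03).round(4))
for p in [(205,157),(355,158),(204,95),(357,96)]: print("blk",unproj(c,p,.03).round(4))
t=bot.get_calibration("top")
for p in [(309,248),(325,258),(350,220),(335,211)]: print(unproj(t,p,.03).round(4))
print(shift([0.5099,0.0154,0.010],Rdown(-85.5)))
```

```text
[ 0.4687 -0.0604  0.03  ]
[ 0.5496 -0.1186  0.03  ]
[ 0.5238 -0.1662  0.03  ]
blk [0.5371 0.0714 0.03  ]
blk [ 0.5451 -0.0415  0.03  ]
blk [0.5815 0.0732 0.03  ]
blk [ 0.5894 -0.0368  0.03  ]
[ 0.4592 -0.0658  0.03  ]
[ 0.4366 -0.1031  0.03  ]
[ 0.5256 -0.1613  0.03  ]
[ 0.5462 -0.1261  0.03  ]
(array([0.0118, 0.0016, 0.1095]), array([-0.  ,  0.01, -0.1 ]))
```

Request:
{"name": "apply_moves", "arguments": {"motion": "0.012 0.0016 0.02 0 0 0 0.05; 0.012 0.0016 0.04 0 0 0 0.05; 0.012 0.0016 0.06 0 0 0 0.05; 0.012 0.0016 0.08 0 0 0 0.05; 0.012 0.0016 0.095 0 0 0 0.05; 0.012 0.0016 0.105 0 0 0 0.05; 0.012 0.0016 0.109 0 0 0 0.05; 0.012 0.0016 0.109 0 0 0 0.05"}}

```text
time_s: 19.9
position: [0.5102, 0.0152, 0.0106]
tcp_rot: [[0.997, 0.076, 0.0], [0.076, -0.997, -0.0], [0.0, 0.0, -1.0]]
force: [-0.8, -0.2, 0.1]
opening: 0.573
```

Run:
```python
from h import *
s=bot.read_state(); print(s["position"],s["force"],s["opening"]*87)
im=bot.capture("side");crop(im,"pics/s11.png",180,160,340,290,4.6)
im=bot.capture("wrist");cv2.imwrite("pics/w11.png",im[:,:,::-1])
```

```text
[0.51019514 0.01524526 0.01060473] [-0.82387738 -0.23699099  0.1090649 ] 49.83344443091448
```

View pics/s11.png

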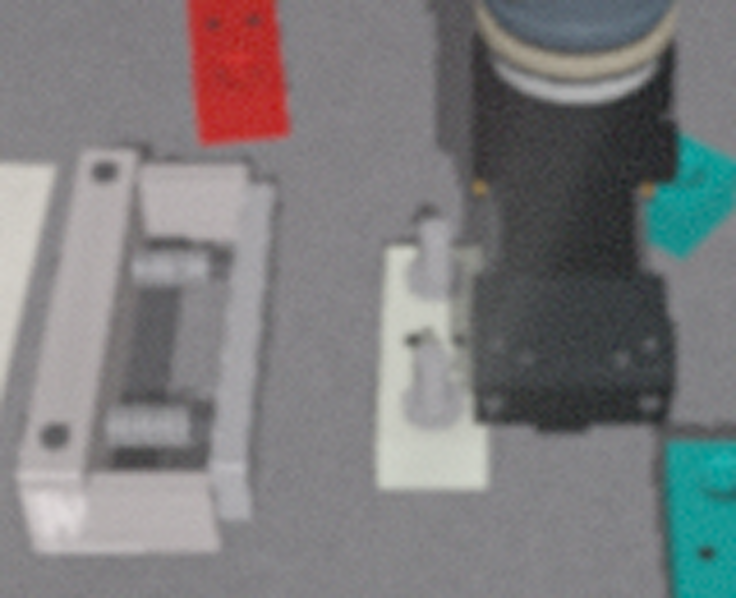

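View pics/w11.png

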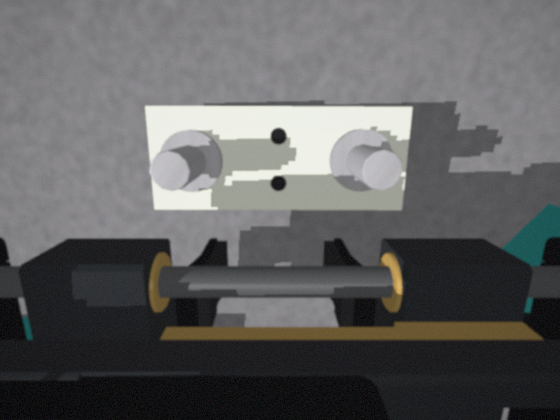

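Request:
{"name": "apply_moves", "arguments": {"motion": "0.006 0 0 0 0 0 0.05; 0.012 0 0 0 0 0 0.05; 0.017 0 0 0 0 0 0.05; 0.021 0 0 0 0 0 0.05; 0.025 0 0 0 0 0 0.05; 0.029 0 0 0 0 0 0.05; 0.033 0 0 0 0 0 0.05; 0.037 0 0 0 0 0 0.05"}}

```text
time_s: 21.0
position: [0.5475, 0.0181, 0.0104]
tcp_rot: [[0.997, 0.076, 0.001], [0.076, -0.997, -0.0], [0.001, 0.0, -1.0]]
force: [-1.0, 0.0, -1.5]
opening: 0.573
```

Request:
{"name": "apply_moves", "arguments": {"motion": "0.004 0 0 0 0 0 0.05; 0.008 0 0 0 0 0 0.05; 0.012 0 0 0 0 0 0.05; 0.016 0 0 0 0 0 0.05; 0.02 0 0 0 0 0 0.05; 0.024 0 0 0 0 0 0.05; 0.027 0 0 0 0 0 0.05; 0.029 0 0 0 0 0 0.05"}}

```text
time_s: 22.0
position: [0.576, 0.0203, 0.0106]
tcp_rot: [[0.997, 0.077, -0.0], [0.077, -0.997, -0.0], [-0.0, 0.0, -1.0]]
force: [-2.1, -0.0, -0.3]
opening: 0.576
```

Run:
```python
from h import *
s=bot.read_state(); print(s["position"],s["force"],s["moment"])
im=bot.capture("side");crop(im,"pics/s12.png",180,160,340,290,4.6)
im=bot.capture("wrist");cv2.imwrite("pics/w12.png",im[:,:,::-1])
```

```text
[0.57604357 0.02034177 0.01055095] [-2.07194694 -0.02776664 -0.31043675] [ 0.00754231  0.24555777 -0.00501031]
```

View pics/s12.png

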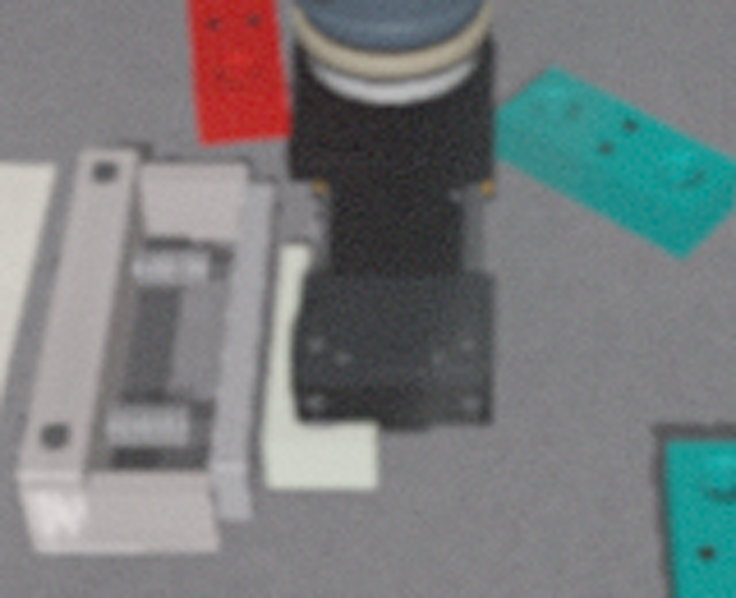

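View pics/w12.png

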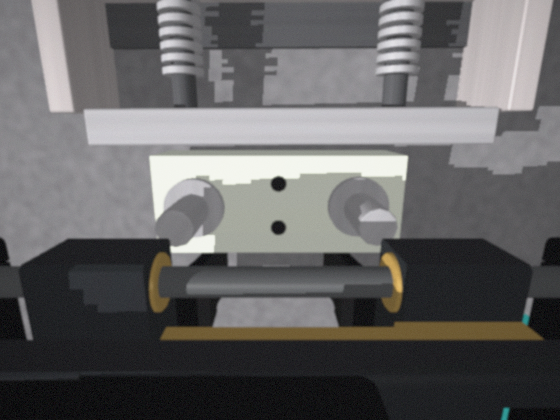

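Request:
{"name": "apply_moves", "arguments": {"motion": "0.0015 0 0 0 0 0 0.05; 0.003 0 0 0 0 0 0.05; 0.0045 0 0 0 0 0 0.05; 0.006 0 0 0 0 0 0.05; 0.0075 0 0 0 0 0 0.05; 0.009 0 0 0 0 0 0.05; 0.0105 0 0 0 0 0 0.05; 0.011 0 0 0 0 0 0.05"}}

```text
time_s: 23.1
position: [0.5843, 0.0211, 0.0105]
tcp_rot: [[0.997, 0.077, -0.006], [0.077, -0.997, 0.0], [-0.006, -0.0, -1.0]]
force: [-7.3, -2.5, 5.1]
opening: 0.577
```

Run:
```python
from h import *
f=[]
c=bot.get_calibration("wrist");im=bot.capture("wrist");cv2.imwrite("pics/w13.png",im[:,:,::-1])
for i in range(3):
    s=bot.read_state(); f.append(s["force"]); 
    if i<2: bot.capture("side")
print(s["position"],np.array(f).round(2))
```

```text
[0.58430892 0.02108266 0.01051435] [[-7.48 -1.11  5.01]
 [-6.42 -2.32  4.64]
 [-7.6  -1.68  5.77]]
```

View pics/w13.png

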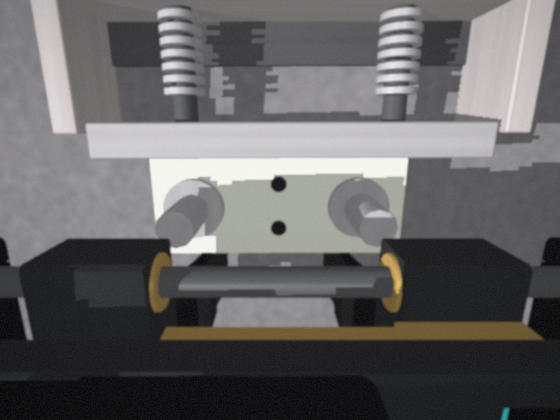

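```bash
cat > m.py <<'E'
from h import *
import sys
def gap(c,fL,fR,cL,cR):
    P=[unproj(c,p,.04) for p in (fL,fR,cL,cR)]
    y=P[0]-P[1]; y/=np.linalg.norm(y); x=np.array([y[1],-y[0],0])
    print("yaw",np.degrees(np.arctan2(-y[0],y[1])),"x from fence to cheeks mm",[round(float((q-P[0])@x*1e3),2) for q in P[2:]])
E
python3 - <<'E'
from m import *
c=bot.get_calibration("wrist")
gap(c,(91,157),(494,156),(62,132),(513,132))
im=cv2.imread("pics/w13.png")[:,:,::-1]
crop(im,"pics/w13a.png",30,100,160,190,5.5); crop(im,"pics/w13b.png",420,100,550,190,5.5)
im=bot.capture("side"); crop(im,"pics/s13.png",180,160,340,290,4.6)
E
```

```text
yaw 4.609220695302209 x from fence to cheeks mm [9.73, 9.3]
```

View pics/w13a.png

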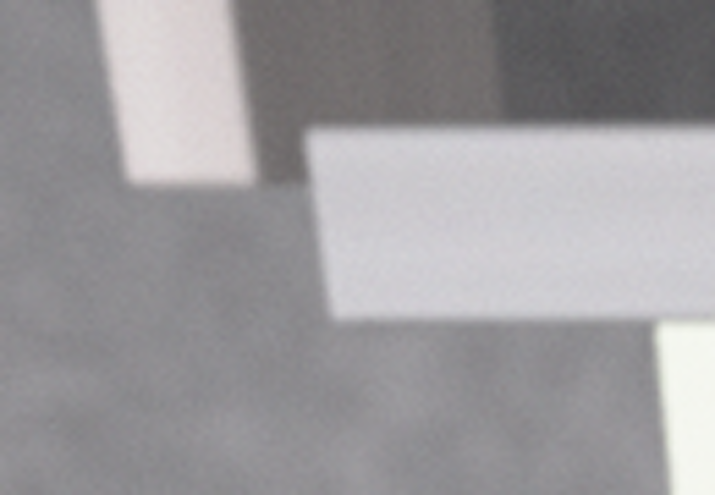

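View pics/w13b.png

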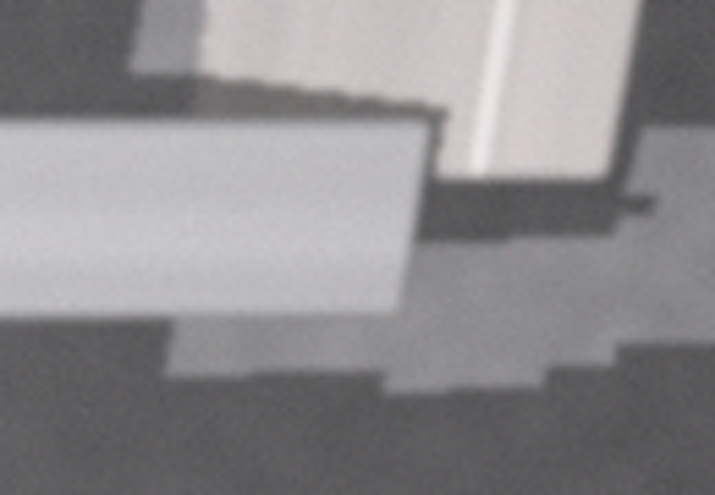

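View pics/s13.png

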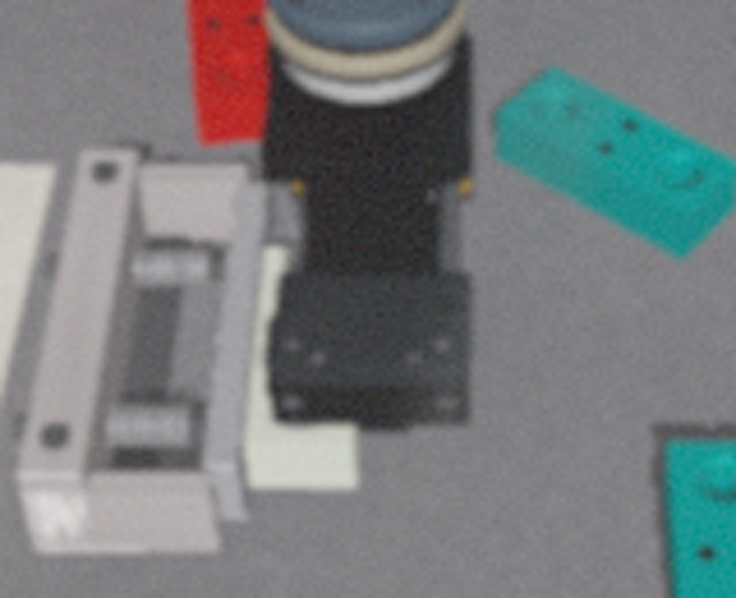

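Request:
{"name": "apply_moves", "arguments": {"motion": "0.001 0 0 0 0 0 0.05; 0.002 0 0 0 0 0 0.05; 0.003 0 0 0 0 0 0.05; 0.004 0 0 0 0 0 0.05; 0.005 0 0 0 0 0 0.05; 0.006 0 0 0 0 0 0.05; 0.007 0 0 0 0 0 0.05; 0.007 0 0 0 0 0 0.05"}}

```text
time_s: 24.3
position: [0.5881, 0.0215, 0.0103]
tcp_rot: [[0.997, 0.078, -0.012], [0.078, -0.997, -0.0], [-0.012, -0.001, -1.0]]
force: [-11.4, -4.4, 9.1]
opening: 0.576
```

Run:
```python
from h import *
c=bot.get_calibration("wrist");im=bot.capture("wrist");cv2.imwrite("pics/w14.png",im[:,:,::-1])
s=bot.read_state(); print(s["position"],s["force"],s["tcp_rot"])
```

```text
[0.58816873 0.02145835 0.01033956] [-11.47854717  -4.40077409   8.49477963] [[ 9.96876090e-01  7.80538389e-02 -1.20689579e-02]
 [ 7.80584683e-02 -9.96948779e-01 -8.77209162e-05]
 [-1.20389798e-02 -8.54637486e-04 -9.99927164e-01]]
```

View pics/w14.png

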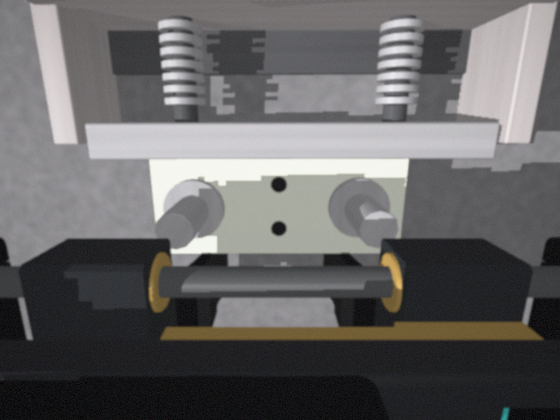

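Request:
{"name": "apply_moves", "arguments": {"motion": "0.001 0 0 0 0 0 0.05; 0.002 0 0 0 0 0 0.05; 0.003 0 0 0 0 0 0.05; 0.004 0 0 0 0 0 0.05; 0.005 0 0 0 0 0 0.05; 0.006 0 0 0 0 0 0.05; 0.007 0 0 0 0 0 0.05; 0.0075 0 0 0 0 0 0.05"}}

```text
time_s: 25.35
position: [0.5919, 0.0219, 0.0102]
tcp_rot: [[0.997, 0.079, -0.02], [0.079, -0.997, -0.0], [-0.02, -0.001, -1.0]]
force: [-16.5, -5.5, 11.5]
opening: 0.57
```

Run:
```python
from h import *
c=bot.get_calibration("wrist");im=bot.capture("wrist");cv2.imwrite("pics/w15.png",im[:,:,::-1])
s=bot.read_state(); print(s["position"],s["force"],s["tcp_rot"][:,2])
```

```text
[0.59201015 0.0218693  0.01014405] [-16.54676484  -5.3689641   12.43433129] [-1.99050500e-02 -7.91734427e-05 -9.99801872e-01]
```

View pics/w15.png

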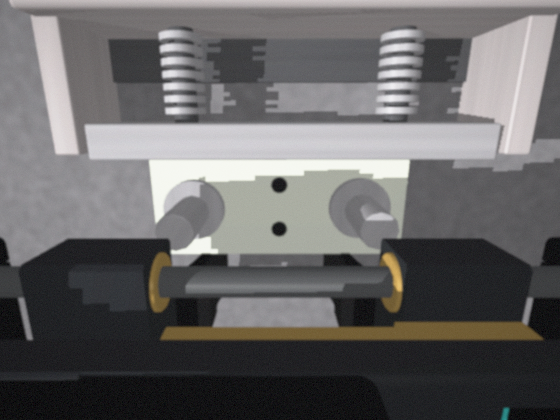

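Request:
{"name": "apply_moves", "arguments": {"motion": "0.001 0 0 0 0 0 0.05; 0.002 0 0 0 0 0 0.05; 0.003 0 0 0 0 0 0.05; 0.0035 0 0 0 0 0 0.05; 0.0035 0 0 0 0 0 0.05; 0.0035 0 0 0 0 0 0.05; 0.0035 0 0 0 0 0 0.05; 0.0035 0 0 0 0 0 0.05"}}

```text
time_s: 26.4
position: [0.5938, 0.0221, 0.0101]
tcp_rot: [[0.997, 0.079, -0.023], [0.079, -0.997, -0.0], [-0.023, -0.002, -1.0]]
force: [-20.1, -6.4, 14.5]
opening: 0.575
```

Run:
```python
from h import *
from m import gap
c=bot.get_calibration("wrist");im=bot.capture("wrist");cv2.imwrite("pics/w16.png",im[:,:,::-1])
s=bot.read_state(); print(s["position"],s["force"],s["tcp_rot"][:,2])
im2=bot.capture("side"); crop(im2,"pics/s16.png",180,160,340,290,4.6)
crop(im,"pics/w16a.png",30,100,160,190,5.5); crop(im,"pics/w16b.png",420,100,550,190,5.5)
```

```text
[0.59373887 0.02211736 0.01006995] [-20.59262147  -6.88389471  14.98303612] [-2.35636191e-02 -3.88085486e-05 -9.99722339e-01]
```

View pics/w16.png

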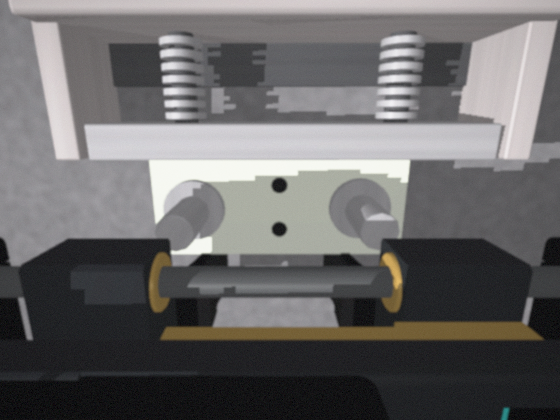

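View pics/s16.png

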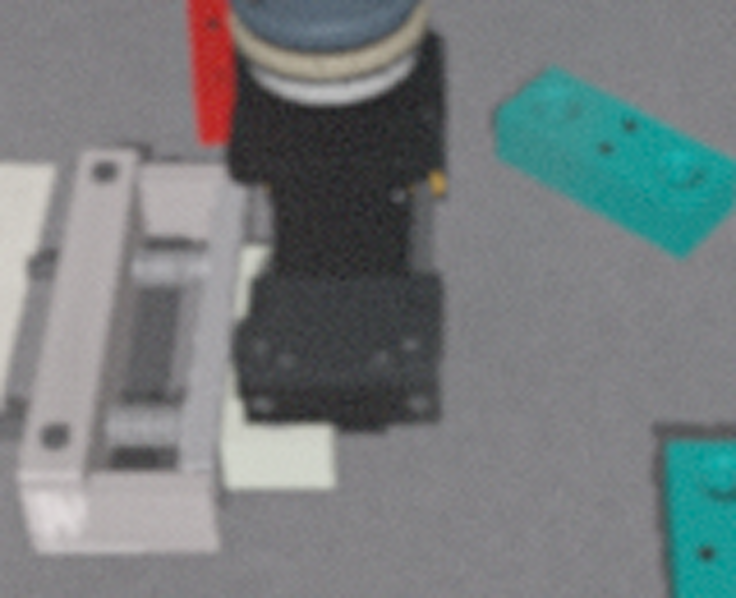

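View pics/w16a.png

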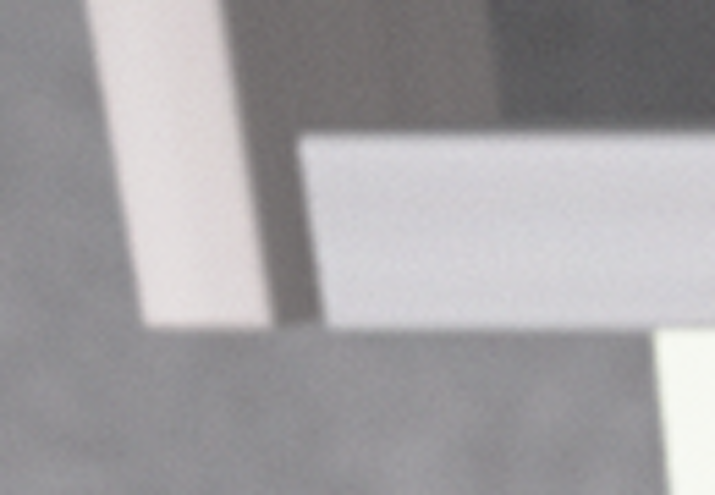

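View pics/w16b.png

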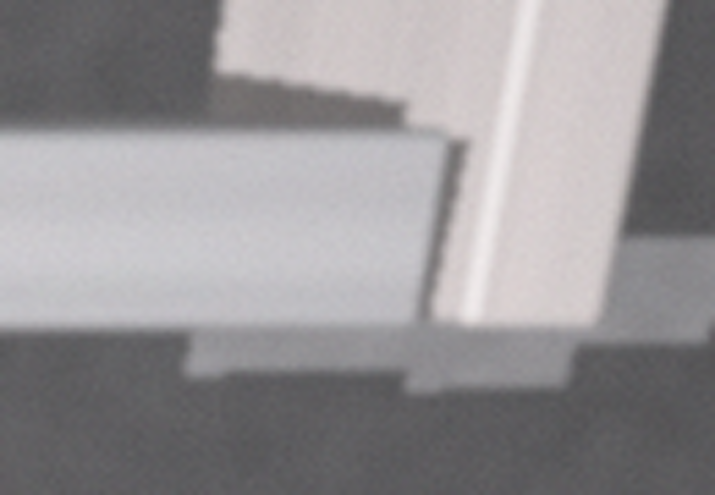

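Run:
```python
from rig import bot
s=bot.read_state(); print(s["time_s"],s["position"],s["force"],abs(s["qvel"]).max())
print(bot.hand_in())
```

```text
26.5 [0.59376238 0.02209805 0.01007463] [-19.6473255   -6.65231572  15.6589577 ] 0.07853649912707963
the job is handed in; nothing more can be done
None
```

I put both pins in the block's bores, slid the block against the fence with two open fingers, and handed in at 26.5 s still pushing.

**Fence and push:** In the last wrist picture the fence's steel face was level with both cheek ends, at rows about 159 on the left and 158 on the right. That is about 12.5 mm of travel, or 10 N. I judged the push from this picture, as there was no direct reading of the fence force.

**Block and pins:** The block looked square on the fence, and both pin collars still looked seated on it. The arm was practically still.

**Disagreements:**
- **Wrist force:** The wrist reads about 20 N in the push direction, 16 N upward and 7 N sideways. I think the extra comes from the arm flexing: the tool leaned about 1.3°, so the fingers pressed down on the block and added table friction. I did not test this.
- **Camera positions:** The top and wrist cameras differed by about 3 mm in y, so I averaged them. In the pictures taken before lowering, each pin lined up with its bore.
- **Not measured:** I judged the block's flatness only by eye. I did not look at the tray, wheel and motor again at the end, but the arm did not go near them.

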